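# Load the polisher with capped pots under the stop

### The arm

A 6-joint arm with a two-finger parallel gripper is mounted at the origin on the work surface. World frame = base frame: x ahead of the robot, y to its left, z up, the work surface at z = 0. Lengths are in mm, angles in degrees, forces in N, time in s.
With the tool pointing down it reaches from about 350 to 850 mm from the base axis. Payload 8.1 kg.
Tool frame: the origin (TCP) lies midway between the tips of the shut fingers; the grasp point (between the pads) lies 19 mm behind it; z points along the fingers, y is the line along which they close (so a half turn about z gives the same grasp; the last joint's range is limited). The gripper opens to 85 mm and grips with 20 to 120 N. Pads are 22 mm wide; open, the fingers measure 114 mm over their backs; the gripper's body (76 mm by 85 mm) begins 54 mm behind the grasp point. The pads swing forward as they close: fully open they stand 13 mm farther back than shut.
Start: joints at [71.769, 7.471, 85.268, -0, 87.261, -4.893], TCP at [138.399, 583.824, 231.292] pointing down, gripper open.
Joint ranges: [-169.43, 169.43], [-51.17, 129.36], [1.28, 143.12], [-76.62, 256.62], [0, 156.53], [-152.29, 152.29]. Speed limits (degrees/s): [136.94, 136.94, 159.86, 180, 180, 180].

### API

Orientations are given as [roll, pitch, yaw] about the fixed x, y, z axes, in that order (R = Rz(yaw) Ry(pitch) Rx(roll)).
In Python, from bench import r gives the robot as it stands.
- The arm moves only by the tool send_rows, never from a script. Its argument "increments" is a list of rows, each a list of 6 numbers: the shift along the tool's x, y, z in mm, then the turn, a rotation vector about the tool's x, y, z in rad. A call has 1 to 5 rows; each row shifts and turns the commanded pose from where the row before left it, along the tool's axes as they then stand; what a row does not reach is not made up. A row lasts 1/8 s, in which the tool goes at most 62.5 mm and 10.7 degrees, less where a joint would pass 70% of its speed; a pose out of reach is approached as far as the arm can. A call is refused whole if a number of a shift passes 62.5 or a number of a turn 0.188, either way. A call with a gripper value outside its range is refused whole. "grip" is the closure, from -1 (fully open) to 1 (shut), set as the call begins (left out, the last holds). The fingers move at their own pace and stop on an object; "grip_force" is the grip in N (left out, the last holds). Time passes only in rows, so rows that do not move let the fingers close. It gives the time, the measured TCP pose, the force, the opening and the grip force at its end, in the units of the state.
- r.sense(): the state, without advancing time (a new reading comes with each control period).
- r.snapshot(name): name is "scene" or "top" or "wrist"; returns a dict with "img" (400x640x3 uint8, blue, green, red), "z_map" (400x640 float32, mm along the optical axis (not along the pixel's ray), 0 where there is no reading), "fx", "fy", "cx", "cy" (pixels), "view" (4x4, takes a point from world to camera coordinates). Camera axes: x right, y down, z forward; pixel columns grow to the right and rows downward; lengths in mm; the calibration is good to about 2 mm. A picture is of the moment at which its call begins.
- r.hand_in(): hands the job in; it is judged then, once.
The state is a dict: "time": time; "joint_pos": joint angles; "qd": joint speeds; "joint_efforts": joint torques, N m; "tool_pos": TCP position; "tcp_rot": TCP orientation; "ft_force": force on the tool from outside, world axes, zero at the start; "wrist_torque": the same for the moment, N m; "finger_gap": finger opening in mm; "grip_force": force on a finger pad.
Only numpy, scipy, OpenCV 4.12 (cv2) and the standard library are available. Lean on these libraries where they do the work, as an engineer would, in place of code of your own. Each camera call takes 0.05 s, during which the arm holds its last target. There are 200 camera calls.

### The job

First press the polisher's red mushroom stop so that it latches down, before any pot goes in. Then stand every polishing pot upright in the polisher, one to a bay, with its snap cap pressed fully home; when all are in and capped, twist the mushroom clockwise until it springs up again so the machine is ready to run. Leave the mug, the steel block and the ring cone where they are.

Things in the scene. Friction and masses are not known exactly. Their poses are not given: they have to be found in the camera images.
- polisher: Vibratory polisher standing fixed on the bench: a low grey housing 94 mm (its x) by 376 mm (its y) with a row of five open bays on top, side by side along its y. Origin at the centre of its underside, z up. Bay floors are 50 mm above the bench; the steel walls between and round the bays are 6 mm thick and stand 18 mm above the floor (rim 68 mm above the bench). Each bay is 82 mm long in x and 68 mm in y inside, one pot to a bay.
- bay0 (a point): Centre of the floor of bay 0 of the polisher (bays 0 to 4 run along its +y, 74 mm apart).
- bay1 (a point): Centre of the floor of bay 1 of the polisher (bays 0 to 4 run along its +y, 74 mm apart).
- bay2 (a point): Centre of the floor of bay 2 of the polisher (bays 0 to 4 run along its +y, 74 mm apart).
- bay3 (a point): Centre of the floor of bay 3 of the polisher (bays 0 to 4 run along its +y, 74 mm apart).
- bay4 (a point): Centre of the floor of bay 4 of the polisher (bays 0 to 4 run along its +y, 74 mm apart).
- stop_box: Yellow switch box of the polisher, fixed on the bench, 92 x 92 mm and 60 mm tall, with one red mushroom stop button in the middle of its top face. Origin at the centre of its underside.
- stop_top (a point): Centre of the top of the mushroom head: a round red head 44 mm across and 30 mm thick. Its top is 42 mm above the box when up and 34 mm when pressed in (then its underside is 4 mm above the box). Turns with the head.
- stop_push (a joint): How far the mushroom is pressed in, m: 0 up (machine can run), about 0.0075 to 0.008 latched down (machine stopped). Needs about 8 N straight down; past about 5 mm it snaps down and stays.
- stop_twist (a joint): Turn of the mushroom head, rad, growing clockwise seen from above, 0 to 1.4; sprung back to 0 when let go (under 0.1 N m). With the button latched, turning the head clockwise past about 0.65 rad (40 degrees) lifts it out of its latch, and once let go it springs fully up.
- pot0: Polishing pot standing on the bench: a round aluminium pot 50 mm across and 58 mm tall with a narrower black snap cap, 46 mm across and 18 mm thick, on a white neck; about 0.22 kg. 78 mm tall with the cap home, 90 mm with it raised. Origin at the centre of the underside, z up through the cap. May be absent.
- cap0 (a joint): Height of the cap of pot0 above its home position, m: 0 home (2 mm above the pot's shoulder), 0.012 raised (all start raised, white neck showing). A snap holds it at either end: about 7 N straight down on the cap sends it home, about 5 N upward pulls it off again; it cannot come away altogether.
- pot1: Polishing pot standing on the bench: a round aluminium pot 50 mm across and 58 mm tall with a narrower black snap cap, 46 mm across and 18 mm thick, on a white neck; about 0.22 kg. 78 mm tall with the cap home, 90 mm with it raised. Origin at the centre of the underside, z up through the cap. May be absent.
- cap1 (a joint): Height of the cap of pot1 above its home position, m: 0 home (2 mm above the pot's shoulder), 0.012 raised (all start raised, white neck showing). A snap holds it at either end: about 7 N straight down on the cap sends it home, about 5 N upward pulls it off again; it cannot come away altogether.
- pot2: Polishing pot standing on the bench: a round aluminium pot 50 mm across and 58 mm tall with a narrower black snap cap, 46 mm across and 18 mm thick, on a white neck; about 0.22 kg. 78 mm tall with the cap home, 90 mm with it raised. Origin at the centre of the underside, z up through the cap. May be absent.
- cap2 (a joint): Height of the cap of pot2 above its home position, m: 0 home (2 mm above the pot's shoulder), 0.012 raised (all start raised, white neck showing). A snap holds it at either end: about 7 N straight down on the cap sends it home, about 5 N upward pulls it off again; it cannot come away altogether.
- pot3: Polishing pot standing on the bench: a round aluminium pot 50 mm across and 58 mm tall with a narrower black snap cap, 46 mm across and 18 mm thick, on a white neck; about 0.22 kg. 78 mm tall with the cap home, 90 mm with it raised. Origin at the centre of the underside, z up through the cap. May be absent.
- cap3 (a joint): Height of the cap of pot3 above its home position, m: 0 home (2 mm above the pot's shoulder), 0.012 raised (all start raised, white neck showing). A snap holds it at either end: about 7 N straight down on the cap sends it home, about 5 N upward pulls it off again; it cannot come away altogether.
- pot4: Polishing pot standing on the bench: a round aluminium pot 50 mm across and 58 mm tall with a narrower black snap cap, 46 mm across and 18 mm thick, on a white neck; about 0.22 kg. 78 mm tall with the cap home, 90 mm with it raised. Origin at the centre of the underside, z up through the cap. May be absent.
- cap4 (a joint): Height of the cap of pot4 above its home position, m: 0 home (2 mm above the pot's shoulder), 0.012 raised (all start raised, white neck showing). A snap holds it at either end: about 7 N straight down on the cap sends it home, about 5 N upward pulls it off again; it cannot come away altogether.
- mug: White mug with pencils, 80 mm wide, 90 mm tall (pencils to 155 mm), not part of the job. Origin at its underside.
- bench_block: Steel bench block 70 x 70 x 20 mm, not part of the job. Origin at its underside.
- ring_cone: Turned dark wood ring cone, 52 mm across its foot and 85 mm tall, not part of the job. Origin at its underside.
Not all that is in view belongs to the job. What is shaped like the pot0 but purple or yellow is not meant.

How it is judged (in metres and radians):
On the way, in this order (a step that is already met when the one before it is completed fails the run):
1. the stop is latched down while every pot is still out of the polisher (value of joint stop_push above 0.006 m and height (world z) of each of pot0, pot1, pot2, pot3, pot4 below 0.04 m), for 0.2 s.
2. every pot stands upright in a bay with its cap home, the stop still latched down (value of joint stop_push above 0.006 m and x of pot0 in the frame of polisher between -0.03 and 0.03 m and y of pot0 in the frame of polisher between -0.18 and 0.18 m and z of pot0 in the frame of polisher between 0.044 and 0.055 m and angle between each of pot0, pot1, pot2, pot3, pot4's own z axis and vertical below 0.12 rad and x of pot1 in the frame of polisher between -0.03 and 0.03 m and y of pot1 in the frame of polisher between -0.18 and 0.18 m and z of pot1 in the frame of polisher between 0.044 and 0.055 m and x of pot2 in the frame of polisher between -0.03 and 0.03 m and y of pot2 in the frame of polisher between -0.18 and 0.18 m and z of pot2 in the frame of polisher between 0.044 and 0.055 m and x of pot3 in the frame of polisher between -0.03 and 0.03 m and y of pot3 in the frame of polisher between -0.18 and 0.18 m and z of pot3 in the frame of polisher between 0.044 and 0.055 m and x of pot4 in the frame of polisher between -0.03 and 0.03 m and y of pot4 in the frame of polisher between -0.18 and 0.18 m and z of pot4 in the frame of polisher between 0.044 and 0.055 m and value of joint each of cap0, cap1, cap2, cap3, cap4 below 0.002 m), for 0.3 s.
3. the stop has been twisted free and is up (value of joint stop_push below 0.0015 m and x of pot0 in the frame of polisher between -0.03 and 0.03 m and y of pot0 in the frame of polisher between -0.18 and 0.18 m and z of pot0 in the frame of polisher between 0.044 and 0.055 m and angle between each of pot0, pot1, pot2, pot3, pot4's own z axis and vertical below 0.12 rad and x of pot1 in the frame of polisher between -0.03 and 0.03 m and y of pot1 in the frame of polisher between -0.18 and 0.18 m and z of pot1 in the frame of polisher between 0.044 and 0.055 m and x of pot2 in the frame of polisher between -0.03 and 0.03 m and y of pot2 in the frame of polisher between -0.18 and 0.18 m and z of pot2 in the frame of polisher between 0.044 and 0.055 m and x of pot3 in the frame of polisher between -0.03 and 0.03 m and y of pot3 in the frame of polisher between -0.18 and 0.18 m and z of pot3 in the frame of polisher between 0.044 and 0.055 m and x of pot4 in the frame of polisher between -0.03 and 0.03 m and y of pot4 in the frame of polisher between -0.18 and 0.18 m and z of pot4 in the frame of polisher between 0.044 and 0.055 m and value of joint each of cap0, cap1, cap2, cap3, cap4 below 0.002 m), for 0.2 s.
At the end, for the whole second after the job is handed in: Every pot stands upright (within 7 degrees) on the floor of a bay of the polisher, at rest, its cap within 2 mm of home, and the mushroom stop is up again (within 1.5 mm) (all of step 3 and linear speed of each of pot0, pot1, pot2, pot3, pot4 below 0.02 m/s); the robot touches nothing.
It fails at once if the mug is moved more than 30 mm (distance of mug from where it was at the start of the episode above 0.03 m).
It fails at once if the steel block is moved more than 30 mm (distance of bench_block from where it was at the start of the episode above 0.03 m).
It fails at once if the ring cone is moved more than 30 mm (distance of ring_cone from where it was at the start of the episode above 0.03 m).
Of pot0, pot1, pot2, pot3, pot4 only 3 to 5 are there at a start; the rules pass over those that are not, and their reading is None.
At some moment in a run one of pot0, pot1, pot2, pot3, pot4 may be knocked a few centimetres aside while the robot is not near it.
It also fails if it takes over 210 s, if anything falls off the work surface, if the arm or the gripper's body presses on something with over 40 N, if the wrist force passes 120 N, or if a joint passes its speed limit or range.

## Working session

There is one attempt and no reset: what is moved stays moved. The work goes in short steps, Python scripts to look and compute and a tool call to move; the robot and the scene stay as the last step left them, time stands still between calls to the robot, and variables do not carry over. Pictures are saved under pics/ and viewed, at most 14 in all, crops included, and the job is handed in when it is done.

Besides the shell and the picture viewer there is one more tool, called after "Request:" as a command line: name --pt "numbers of a row" for each row, then --argument value for the rest. send_rows: Moves the arm, as the interface text tells. Its arguments: {"type":"object","properties":{"increments":{"type":"array"},"grip":{"type":"number"},"grip_force":{"type":"number"}},"required":["increments"]}

```bash
mkdir -p pics
cat > h.py <<'E'
import numpy as np, cv2
from bench import r
def snap(n,name):
    s=r.snapshot(n); cv2.imwrite('pics/%s.png'%name,s['img']); np.savez('pics/%s.npz'%name,**{k:np.array(v) for k,v in s.items()}); return s
def pts(s):
    z=s['z_map']; v,u=np.mgrid[:z.shape[0],:z.shape[1]]
    c=np.stack([(u-s['cx'])/s['fx']*z,(v-s['cy'])/s['fy']*z,z,np.ones_like(z)],-1)
    p=c@np.linalg.inv(s['view']).T
    p=p[...,:3]; p[z==0]=np.nan; return p
E
python3 - <<'E'
from h import *
snap('top','t0'); snap('scene','s0'); print(r.sense())
E
```

```text
{'time': 0.1, 'joint_pos': array([ 7.17705129e+01,  7.51071740e+00,  8.53231122e+01,  1.74369693e-03,
        8.72610285e+01, -4.89335416e+00]), 'qd': array([ 0.03188692, -0.068295  , -0.11155123,  0.03712749, -0.04799792,
       -0.03666243]), 'joint_efforts': array([ 1.13994483e-03, -5.70955896e+01, -5.01935470e+01, -1.83817510e-04,
        8.33362690e-03, -3.73590950e-06]), 'tool_pos': array([138.21487556, 583.36078406, 230.34929393]), 'tcp_rot': array([-1.79905636e+02, -9.82673210e-03,  1.66663774e+02]), 'ft_force': array([ 0.41973051, -0.25926638,  0.27894333]), 'wrist_torque': array([ 0.03369496,  0.00498299, -0.00138992]), 'grip_force': 0.0, 'finger_gap': 85.57961219599707}
```

View pics/t0.png

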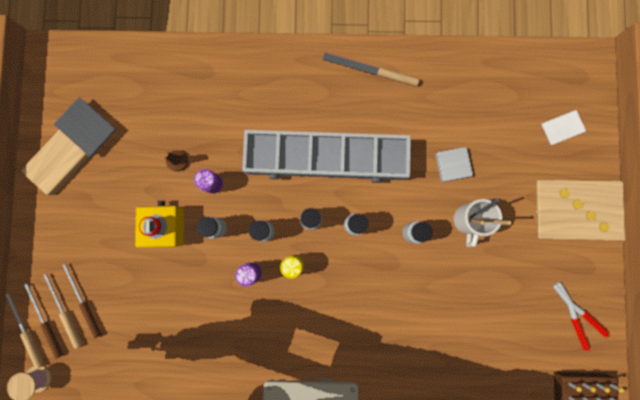

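View pics/s0.png

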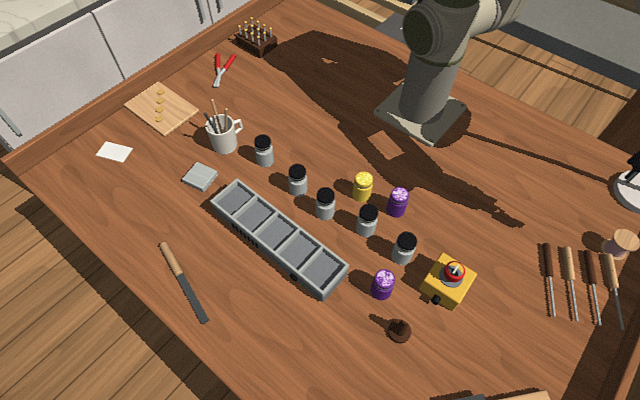

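The top view shows five black-capped pots at about (211,227), (261,230), (311,217), (356,223) and (419,232). The polisher is centred near (327,155), the stop box at (158,227), the cone at (177,160), the mug at (478,218) and the steel block at (454,164). The purple and yellow decoys are at (208,180), (248,274) and (291,267).

```bash
cat >> h.py <<'E'
def load(n): return dict(np.load('pics/%s.npz'%n))
def topdisk(p,u,v,rad,zlo,zhi,w=16):
    q=p[v-w:v+w+1,u-w:u+w+1].reshape(-1,3); q=q[~np.isnan(q[:,0])]
    q=q[(q[:,2]>zlo)&(q[:,2]<zhi)]
    if len(q)<5: return None
    c,rr=cv2.minEnclosingCircle(q[:,:2].astype(np.float32)); return np.round([*q.mean(0),*c,rr,len(q)],1)
def locate(s):
    p=pts(s); b=s['img']; out=[]
    z=p[...,2]; m=((z>82)&(z<98)&(b.max(2)<75)).astype(np.uint8)
    n,l,st,c=cv2.connectedComponentsWithStats(m)
    for i in range(1,n):
        if st[i,4]>40:
            q=p[l==i]; e,rr=cv2.minEnclosingCircle(q[:,:2].astype(np.float32)); print('dark',np.round(c[i]),np.round(q.mean(0),1),np.round(e,1),round(rr,1),st[i,4])
E
python3 - <<'E'
from h import *
s=load('t0'); p=pts(s); print(s['fx'],s['view'])
locate(s)
for n,u,v,lo,hi,w in [('stop',152,227,85,120,18),('cone',177,160,10,95,14),('purp',208,180,80,100,14),('purp2',248,274,80,100,14),('yel',291,267,80,100,14),('mug',478,218,80,100,26),('block',454,164,12,30,22)]: print(n,topdisk(p,u,v,0,lo,hi,w))
z=p[...,2]
m=((z>60)&(z<75)); sub=np.zeros_like(m); sub[120:190,235:420]=1
q=p[m&sub]; print('rim',cv2.minAreaRect(q[:,:2].astype(np.float32)),q[:,2].mean(),len(q))
sub[:]=0; sub[195:260,125:190]=1
q=p[((z>50)&(z<68))&sub]; print('box',cv2.minAreaRect(q[:,:2].astype(np.float32)),q[:,2].mean())
cv2.imwrite('pics/c0.png',np.hstack([cv2.resize(s['img'][190:270,120:190],None,fx=6,fy=6),]))
s=load('s0');cv2.imwrite('pics/c1.png',cv2.resize(s['img'][240:320,400:490],None,fx=6,fy=6))
E
```

```text
415.5207378816464 [[ 1.81651790e-02 -9.99760898e-01 -1.21726270e-02 -7.74765736e+00]
 [-9.96738112e-01 -1.71500849e-02 -7.88606989e-02  5.18935493e+02]
 [ 7.86330816e-02  1.35654399e-02 -9.96811325e-01  9.58737743e+02]
 [ 0.00000000e+00  0.00000000e+00  0.00000000e+00  1.00000000e+00]]
dark [311. 218.] [485.1   5.2  89.6] [485.5   5.6] 21.9 294
dark [358. 223.] [474.7 -98.5  89.6] [475.1 -98.7] 21.6 297
dark [207. 226.] [462.2 232.6  89.4] [462.4 233.2] 22.6 326
dark [259. 230.] [456.7 118.   89.4] [457.1 118.9] 22.9 315
dark [422. 231.] [ 459.7 -237.    89.7] [ 459.9 -236.9] 22.7 322
stop [461.1 351.9  98.3 461.6 357.8  22.8 193. ]
cone [620.4 329.2  26.6 622.9 333.6  25.6 332. ]
purp [565.5 244.6  80.8 568.9 244.4  21.7  27. ]
purp2 [357.4 146.2  80.5 357.6 146.9  20.5  19. ]
yel [376.7  51.8  80.7 376.9  47.9  20.8  26. ]
mug [ 493.  -368.1   88.2  494.4 -369.8   40.6  357. ]
block [ 622.2 -330.8   19.5  622.5 -331.1   47.5  882. ]
rim ((634.2651977539062, -26.234893798828125), (376.3600158691406, 95.37564086914062), 88.90158081054688) 67.01411823429144 1724
box ((461.88275146484375, 357.6919860839844), (91.08618927001953, 94.0159683227539), 1.095575213432312) 59.60920271228177
```

View pics/c1.png

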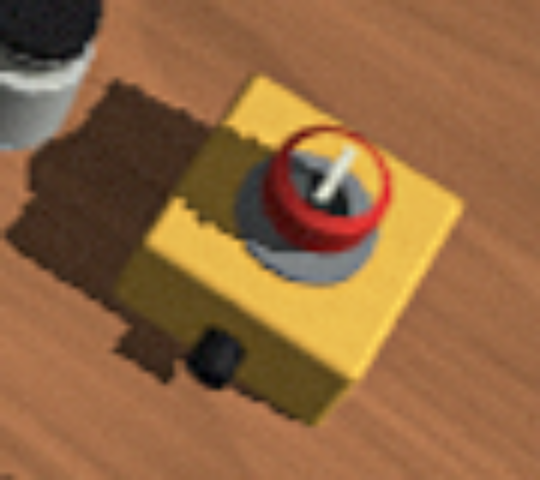

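The crop shows the red head in the middle of the yellow box, with a white index mark on top. It looks like a ring or has a dark centre, so I'll check its depth while turning the tool to yaw 90. At that yaw, tool x is world y, tool y is world x and tool z is down.

Request:
send_rows --pt "0 0 0 0 0 0.167" --pt "0 0 0 0 0 0.167" --pt "0 0 0 0 0 0.167" --pt "0 0 0 0 0 0.167" --grip 1

```text
time: 0.6
tool_pos: [138.3, 583.5, 230.7]
tcp_rot: [-179.9, 0.0, 128.1]
ft_force: [0.2, 0.3, 0.6]
finger_gap: 12.4
grip_force: 0.0
```

Request:
send_rows --pt "0 0 0 0 0 0.167" --pt "0 0 0 0 0 0.167" --pt "0 0 0 0 0 0.167" --pt "0 0 0 0 0 0.167" --pt "0 0 0 0 0 0"

```text
time: 1.23
tool_pos: [138.3, 583.5, 230.7]
tcp_rot: [-180.0, 0.1, 90.2]
ft_force: [0.1, -0.5, 0.1]
finger_gap: 0.0
grip_force: 0.0
```

Run:
```python
from h import *
p=pts(load('t0')); print(np.round(p[214:240:2,138:170:2,2]).tolist())
q=p[200:250,125:190].reshape(-1,3); q=q[(q[:,2]>97)&(q[:,2]<108)]; print(cv2.minEnclosingCircle(q[:,:2].astype(np.float32)),len(q))
print(r.sense()['tool_pos'],r.sense()['tcp_rot'])
```

```text
[[61.0, 62.0, 60.0, 58.0, 59.0, 60.0, 58.0, 57.0, 60.0, 58.0, 61.0, 60.0, 61.0, 59.0, 59.0, 62.0], [60.0, 58.0, 60.0, 59.0, 97.0, 98.0, 98.0, 94.0, 60.0, 63.0, 61.0, 60.0, 62.0, 59.0, 60.0, 61.0], [59.0, 59.0, 98.0, 100.0, 61.0, 65.0, 104.0, 98.0, 98.0, 93.0, 63.0, 60.0, 62.0, 64.0, 58.0, 61.0], [57.0, 57.0, 100.0, 57.0, 65.0, 104.0, 64.0, 75.0, 101.0, 95.0, 89.0, 66.0, 65.0, 63.0, 58.0, 60.0], [59.0, 103.0, 58.0, 57.0, 60.0, 104.0, 79.0, 73.0, 74.0, 100.0, 97.0, 82.0, 64.0, 62.0, 62.0, 62.0], [60.0, nan, 63.0, 63.0, 60.0, 104.0, 76.0, 75.0, 75.0, 101.0, 98.0, 87.0, 62.0, 62.0, 59.0, 59.0], [59.0, 59.0, 61.0, 61.0, 61.0, 103.0, 74.0, 72.0, 75.0, 101.0, 98.0, 89.0, 64.0, 62.0, 64.0, nan], [60.0, 99.0, 60.0, 61.0, 62.0, 105.0, 76.0, 78.0, 76.0, 100.0, 97.0, 86.0, 63.0, 62.0, 60.0, 59.0], [62.0, 99.0, 60.0, 62.0, 60.0, 103.0, 76.0, 74.0, 100.0, 100.0, 96.0, 80.0, 63.0, 62.0, 62.0, 60.0], [57.0, 61.0, 101.0, 56.0, 61.0, 64.0, 62.0, 102.0, 101.0, 96.0, 85.0, 61.0, 62.0, 66.0, 59.0, 59.0], [60.0, 58.0, 60.0, 96.0, 102.0, 101.0, 102.0, 98.0, 94.0, 82.0, 61.0, 59.0, 64.0, 60.0, 58.0, 57.0], [61.0, 57.0, 60.0, 62.0, 59.0, 63.0, 62.0, 59.0, 62.0, 61.0, 65.0, 65.0, 61.0, 59.0, 59.0, 60.0], [58.0, 63.0, 59.0, 61.0, 60.0, 58.0, 57.0, 59.0, 63.0, 59.0, 59.0, 58.0, 61.0, 60.0, 61.0, 59.0]]
((461.6467590332031, 357.0711364746094), 22.012393951416016) 140
[138.32351368 583.52950517 230.74606616] [-1.79982927e+02  5.49998681e-02  9.01722116e+01]
```

Request:
send_rows --pt "-32.3 46.2 0 0 0 0" --pt "-32.3 46.2 0 0 0 0" --pt "-32.3 46.2 0 0 0 0" --pt "-32.3 46.2 0 0 0 0"

```text
time: 1.72
tool_pos: [324.6, 453.8, 231.2]
tcp_rot: [-180.0, 0.0, 90.4]
ft_force: [0.6, 0.4, 0.1]
finger_gap: 0.3
grip_force: 0.0
```

Request:
send_rows --pt "-32.3 46.2 0 0 0 0" --pt "-32.3 46.2 0 0 0 0" --pt "-32.3 46.2 0 0 0 0" --pt "0 0 50 0 0 0" --pt "0 0 50 0 0 0"

```text
time: 2.35
tool_pos: [463.5, 357.8, 130.6]
tcp_rot: [179.9, -0.1, 90.3]
ft_force: [0.1, 0.1, -0.2]
finger_gap: -0.0
grip_force: 0.0
```

Request:
send_rows --pt "0 0 10 0 0 0" --pt "0 0 10 0 0 0" --pt "0 0 5 0 0 0" --pt "0 0 2 0 0 0" --pt "0 0 0 0 0 0"

```text
time: 2.98
tool_pos: [462.7, 358.8, 105.3]
tcp_rot: [179.9, -0.0, 90.1]
ft_force: [-0.6, 0.2, 0.5]
finger_gap: -0.0
grip_force: 0.0
```

Request:
send_rows --pt "0 0 2 0 0 0" --pt "0 0 2 0 0 0" --pt "0 0 2 0 0 0" --pt "0 0 0 0 0 0"

```text
time: 3.48
tool_pos: [462.0, 358.2, 97.8]
tcp_rot: [-180.0, 0.0, 90.1]
ft_force: [-0.4, -0.3, -0.8]
finger_gap: -0.1
grip_force: 0.0
```

Request:
send_rows --pt "0 0 2 0 0 0" --pt "0 0 2 0 0 0" --pt "0 0 0 0 0 0"

```text
time: 3.85
tool_pos: [462.3, 358.4, 94.2]
tcp_rot: [180.0, 0.0, 90.1]
ft_force: [0.2, -0.8, -0.2]
finger_gap: -0.1
grip_force: 0.0
```

Run:
```python
from h import *
s=snap('scene','s1'); t=snap('top','t1')
p=pts(t);q=p[200:250,125:190].reshape(-1,3); print(np.sort(q[:,2][q[:,2]>80])[-300::15])
cv2.imwrite('pics/c2.png',np.hstack([cv2.resize(s['img'][220:320,390:490],(400,400)),cv2.resize(t['img'][177:277,105:205],(400,400))]))
```

```text
[244.26304507 245.95866335 247.79483369 249.88374024 251.10139527
 252.94964309 254.882503   256.45296992 258.84969935 260.26045251
 262.21443074 264.23713398 265.44074286 266.69448136 282.21648918
 284.74391228 286.83263192 288.75959872 290.5164266  292.09769777]
```

View pics/c2.png

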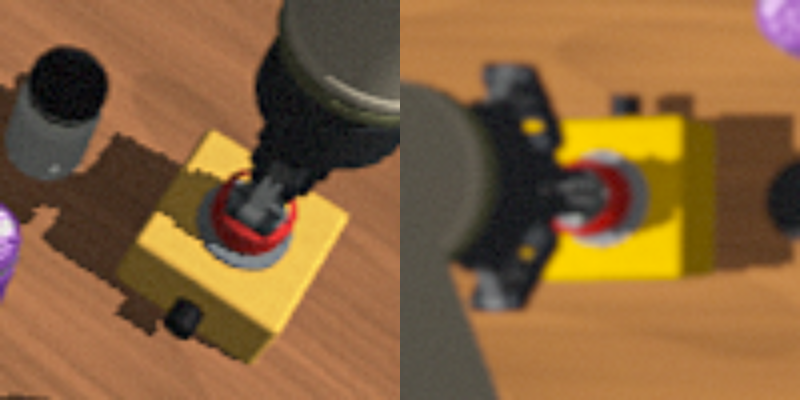

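Request:
send_rows --pt "0 0 2 0 0 0" --pt "0 0 1.5 0 0 0" --pt "0 0 0 0 0 0"

```text
time: 4.32
tool_pos: [462.9, 358.8, 93.8]
tcp_rot: [179.9, -0.1, 90.1]
ft_force: [-7.2, -6.1, 18.9]
finger_gap: 0.1
grip_force: 10.0
```

Request:
send_rows --pt "0 0 1 0 0 0" --pt "0 0 0 0 0 0" --pt "0 0 -20 0 0 0" --pt "0 0 -30 0 0 0"

```text
time: 4.82
tool_pos: [461.5, 357.9, 139.6]
tcp_rot: [-179.9, 0.1, 90.1]
ft_force: [0.8, 0.1, 0.9]
finger_gap: -0.0
grip_force: 0.0
```

Request:
send_rows --pt "-50 0 0 0 0 0" --pt "-50 0 0 0 0 0" --pt "-26 0 0 0 0 0" --pt "0 0 0 0 0 0"

```text
time: 5.32
tool_pos: [462.8, 231.0, 140.2]
tcp_rot: [180.0, -0.0, 90.0]
ft_force: [0.2, -0.2, 0.3]
finger_gap: -0.0
grip_force: 0.0
```

Run:
```python
from h import *
t=snap('top','t2'); p=pts(t)
q=p[212:243,138:172].reshape(-1,3); z=q[:,2]; z=z[(z>80)&(z<115)]; print(len(z),np.percentile(z,[50,75,90,97]))
p0=pts(load('t0'));z=p0[212:243,138:172,2].ravel();z=z[(z>80)&(z<115)]; print(len(z),np.percentile(z,[50,75,90,97]))
s=r.sense();print(s['tool_pos'],s['tcp_rot'],s['ft_force'])
locate(t)
cv2.imwrite('pics/c3.png',cv2.resize(t['img'][177:277,105:305],(800,400)))
```

```text
Traceback (most recent call last):
IndexError: index -1 is out of bounds for axis 0 with size 0
```

Run:
```python
from h import *
def redz(s):
    p=pts(s); b=s['img'].astype(int); m=(b[...,2]>120)&(b[...,1]<60)&(b[...,0]<60)
    x,y,z=p[...,0],p[...,1],p[...,2]
    m&=(abs(x-462)<35)&(abs(y-358)<35); print(m.sum(),np.percentile(z[m],[5,50,90,97]))
redz(load('s0')); s=snap('scene','s2'); redz(s)
q=r.sense();print(q['tool_pos'],q['tcp_rot'],q['ft_force'])
locate(s)
```

```text
73 [ 83.13780451  99.37856711 101.85187628 102.81982302]
66 [76.43356376 91.30075942 94.38254059 95.17273853]
[462.78629468 232.74192474 140.23883323] [ 1.79961962e+02 -4.05319408e-02  9.00741444e+01] [-0.02832925 -0.16114118 -0.17314495]
dark [406.  96.] [ 62.2 -32.7  89.7] [ 56.7 -35. ] 31.0 51
dark [262. 141.] [ 462.7 -237.2   89.9] [ 462.  -240.6] 25.1 202
dark [296. 171.] [478.7 -97.7  89.9] [475.1 -98.9] 24.8 217
dark [325. 195.] [488.9   6.3  90.1] [486.8   5.3] 23.8 228
dark [368. 212.] [459.3 118.5  89.9] [457.2 116.5] 23.6 254
dark [406. 241.] [464.6 232.7  90. ] [463.3 232.2] 23.2 275
```

The scene view shows the head rim has dropped from 102 mm to 94 mm, so the stop is latched. Next I'll press the caps home while the pots stand on the bench.

Request:
send_rows --pt "0 0 44 0 0 0" --pt "0 0 10 0 0 0" --pt "0 0 6 0 0 0" --pt "0 0 5 0 0 0" --pt "0 0 0 0 0 0"

```text
time: 6.05
tool_pos: [464.6, 233.5, 78.3]
tcp_rot: [179.8, -0.1, 90.1]
ft_force: [-4.2, -1.5, 14.1]
finger_gap: -0.4
grip_force: 7.1
```

Request:
send_rows --pt "0 0 -35 0 0 0" --pt "-57.5 -3 0 0 0 0" --pt "-57.5 -3 0 0 0 0" --pt "0 0 0 0 0 0"

```text
time: 6.55
tool_pos: [457.5, 114.5, 111.1]
tcp_rot: [179.9, 0.0, 89.9]
ft_force: [0.1, 0.8, 0.9]
finger_gap: 0.3
grip_force: 0.0
```

Run:
```python
from h import *
q=r.sense();print(q['tool_pos'],q['tcp_rot'],q['ft_force'])
s=snap('scene','s3');p=pts(s)
z=p[...,2];
for x,y in [(462,233),(457,118),(485,5.4),(475,-98.7),(460,-237)]:
    m=(np.hypot(p[...,0]-x,p[...,1]-y)<16)&(s['img'].max(2)<80)&(z>50)&(z<100); print(m.sum(),np.percentile(z[m],[30,50,90]))
```

```text
[457.49409347 114.52891069 111.10735599] [1.79888271e+02 3.54252647e-02 8.98828583e+01] [0.11032852 0.77268837 0.87832631]Traceback (most recent call last):
  File "<stdin>", line 6, in <module>
    return _quantile_unchecked(
        a, q, axis, out, overwrite_input, method, keepdims, weights)
    return _ureduce(a,
                    func=_quantile_ureduce_func,
    ...<5 lines>...
                    overwrite_input=overwrite_input,
                    method=method)
    r = func(a, **kwargs)
    result = _quantile(arr,
                       quantiles=q,
    ...<2 lines>...
                       out=out,
                       weights=wgt)
    slices_having_nans = np.isnan(arr[-1, ...])
                                  ~~~^^^^^^^^^
IndexError: index -1 is out of bounds for axis 0 with size 0
```

Request:
send_rows --pt "4 0 15 0 0 0" --pt "0 0 10 0 0 0" --pt "0 0 6 0 0 0" --pt "0 0 5.5 0 0 0" --pt "0 0 0 0 0 0"

```text
time: 7.22
tool_pos: [460.3, 122.9, 78.5]
tcp_rot: [179.6, -0.1, 90.2]
ft_force: [-11.3, 0.5, 40.2]
finger_gap: 0.1
grip_force: 19.5
```

Request:
send_rows --pt "0 0 -35 0 0 0" --pt "-56.5 14 0 0 0 0" --pt "-56.5 14 0 0 0 0" --pt "0 0 0 0 0 0"

```text
time: 7.72
tool_pos: [485.5, 5.5, 108.0]
tcp_rot: [-180.0, 0.1, 89.9]
ft_force: [-0.4, 1.5, 0.7]
finger_gap: -0.3
grip_force: 0.0
```

```bash
cat >> h.py <<'E'
def pots(s):
    "dark cap tops between z 70 and 98 in the area of interest"
    p=pts(s); b=s['img']; z=p[...,2]
    m=((z>70)&(z<98)&(b.max(2)<80)&(p[...,0]>330)&(p[...,0]<720)&(abs(p[...,1])<300)).astype(np.uint8)
    n,l,st,c=cv2.connectedComponentsWithStats(m)
    for i in range(1,n):
        if st[i,4]>40:
            q=p[l==i]; q=q[q[:,2]>np.median(q[:,2])-5]; e,rr=cv2.minEnclosingCircle(q[:,:2].astype(np.float32)); print('cap',np.round(c[i]),np.round(e,1),'z',np.round(np.median(q[:,2]),1),'r',round(rr,1),st[i,4])
def st():
    q=r.sense();print(np.round(q['time'],1),np.round(q['tool_pos'],1),np.round(q['tcp_rot'],1),np.round(q['ft_force'],1),round(q['finger_gap'],1))
E
python3 - <<'E'
from h import *
st(); pots(snap('scene','s4'))
E
```

```text
7.7 [485.5   5.5 108. ] [-1.80e+02  1.00e-01  8.99e+01] [-0.4  1.5  0.7] -0.3
cap [262. 142.] [ 461.3 -238.7] z 90.5 r 25.6 225
cap [297. 172.] [477.1 -98.8] z 90.4 r 23.1 242
cap [325. 197.] [487.2   5.1] z 90.4 r 23.0 204
cap [366. 220.] [463.6 119.9] z 76.3 r 21.8 55
cap [403. 245.] [463.1 230.6] z 77.2 r 23.3 79
```

Request:
send_rows --pt "0 0 14 0 0 0" --pt "0 0 8 0 0 0" --pt "0 0 5 0 0 0" --pt "0 0 4 0 0 0" --pt "0 0 0 0 0 0"

```text
time: 8.4
tool_pos: [485.5, 8.9, 78.2]
tcp_rot: [179.9, -0.0, 90.2]
ft_force: [-3.0, 1.3, 7.0]
finger_gap: -0.3
grip_force: 3.7
```

Request:
send_rows --pt "0 0 -35 0 0 0" --pt "-52 -5 0 0 0 0" --pt "-52 -5 0 0 0 0" --pt "0 0 0 0 0 0" --pt "0 0 0 0 0 0"

```text
time: 9.02
tool_pos: [475.1, -95.2, 112.1]
tcp_rot: [-180.0, -0.0, 90.1]
ft_force: [1.2, 1.8, -0.1]
finger_gap: 0.1
grip_force: 0.0
```

Request:
send_rows --pt "-3 0 18 0 0 0" --pt "0 0 8 0 0 0" --pt "0 0 5 0 0 0" --pt "0 0 4.5 0 0 0" --pt "0 0 0 0 0 0"

```text
time: 9.65
tool_pos: [476.1, -98.5, 78.2]
tcp_rot: [179.9, 0.0, 90.1]
ft_force: [-5.0, 1.9, 13.2]
finger_gap: 0.2
grip_force: 6.3
```

Request:
send_rows --pt "0 0 -35 0 0 0" --pt "-46 -5 0 0 0 0" --pt "-46 -5 0 0 0 0" --pt "-46 -5 0 0 0 0" --pt "0 0 0 0 0 0"

```text
time: 10.28
tool_pos: [460.0, -239.2, 111.8]
tcp_rot: [180.0, 0.0, 89.9]
ft_force: [-0.4, -0.0, -0.4]
finger_gap: 0.2
grip_force: 0.0
```

Run:
```python
from h import *
st(); pots(snap('scene','s5'))
```

```text
10.3 [ 460.  -239.2  111.8] [180.    0.   89.9] [-0.4 -0.  -0.4] 0.2
cap [262. 143.] [ 462.4 -237.8] z 90.5 r 22.0 196
cap [296. 178.] [478.  -97.3] z 77.2 r 22.4 51
cap [325. 198.] [486.6   4.5] z 78.9 r 22.8 231
cap [365. 219.] [459.8 118.2] z 76.7 r 21.4 51
cap [403. 246.] [462.8 231.5] z 77.4 r 23.2 72
```

Request:
send_rows --pt "1 0 18 0 0 0" --pt "0 0 8 0 0 0" --pt "0 0 5 0 0 0" --pt "0 0 4.5 0 0 0" --pt "0 0 0 0 0 0"

```text
time: 10.95
tool_pos: [461.7, -235.7, 78.4]
tcp_rot: [179.9, 0.1, 90.2]
ft_force: [-4.8, 4.1, 17.1]
finger_gap: 0.2
grip_force: 8.8
```

Request:
send_rows --pt "0 0 -35 0 0 0" --pt "0 0 0 0 0 0" --pt "0 0 0 0 0 0" --pt "0 0 0 0 0 0" --pt "0 0 0 0 0 0"

```text
time: 11.58
tool_pos: [459.9, -235.3, 110.3]
tcp_rot: [-179.9, -0.1, 90.1]
ft_force: [0.1, 0.4, -0.1]
finger_gap: 0.0
grip_force: 0.0
```

Request:
send_rows --pt "0 0 0 0 0 0" --pt "0 0 0 0 0 0" --pt "0 0 0 0 0 0" --pt "0 0 0 0 0 0" --pt "0 0 0 0 0 0" --grip -1 --grip_force 40

```text
time: 12.2
tool_pos: [460.5, -235.6, 111.3]
tcp_rot: [180.0, 0.0, 90.1]
ft_force: [-0.3, -0.7, 0.5]
finger_gap: 85.6
grip_force: 0.0
```

Run:
```python
from h import *
st(); pots(snap('scene','s6'));pots(snap('top','t6'))
```

```text
12.2 [ 460.5 -235.6  111.3] [180.    0.   90.1] [-0.3 -0.7  0.5] 85.6
cap [262. 144.] [ 460.9 -238.2] z 78.9 r 23.8 190
cap [296. 177.] [477.5 -97.9] z 76.7 r 22.0 51
cap [325. 198.] [486.4   4.5] z 78.5 r 23.0 229
cap [366. 219.] [460.2 118.8] z 77.1 r 21.6 55
cap [402. 247.] [465.8 232.3] z 76.4 r 22.0 61
cap [311. 218.] [485.7   5.1] z 77.9 r 21.6 296
cap [417. 231.] [ 460.5 -233.9] z 78.3 r 21.2 175
```

All caps are home. Next I'll grasp pot E.

Request:
send_rows --pt "-1.4 0 40 0 0 0" --pt "0 0 35 0 0 0" --pt "0 0 15 0 0 0" --pt "0 0 0 0 0 0"

```text
time: 12.8
tool_pos: [459.7, -236.6, 20.5]
tcp_rot: [-179.9, -0.1, 90.1]
ft_force: [-0.3, -0.3, 0.4]
finger_gap: 85.3
grip_force: 0.0
```

Request:
send_rows --pt "0 0 0 0 0 0" --pt "0 0 0 0 0 0" --pt "0 0 0 0 0 0" --pt "0 0 0 0 0 0" --pt "0 0 0 0 0 0" --grip 1

```text
time: 13.42
tool_pos: [461.5, -237.8, 23.1]
tcp_rot: [179.9, 0.1, 90.1]
ft_force: [-1.5, 0.7, 5.2]
finger_gap: 49.3
grip_force: 41.2
```

Request:
send_rows --pt "0 0 -10 0 0 0" --pt "0 0 -40 0 0 0" --pt "0 0 -40 0 0 0" --pt "0 0 0 0 0 0"

```text
time: 13.92
tool_pos: [463.2, -238.7, 116.3]
tcp_rot: [179.6, 0.3, 90.1]
ft_force: [0.1, -0.6, -2.1]
finger_gap: 49.0
grip_force: 42.2
```

Run:
```python
from h import *
st(); s=snap('scene','s7'); cv2.imwrite('pics/c7.png',cv2.resize(s['img'][40:240,180:400],(660,600)))
```

```text
13.9 [ 463.2 -238.7  116.3] [179.6   0.3  90.1] [ 0.1 -0.6 -2.1] 49.0
```

View pics/c7.png

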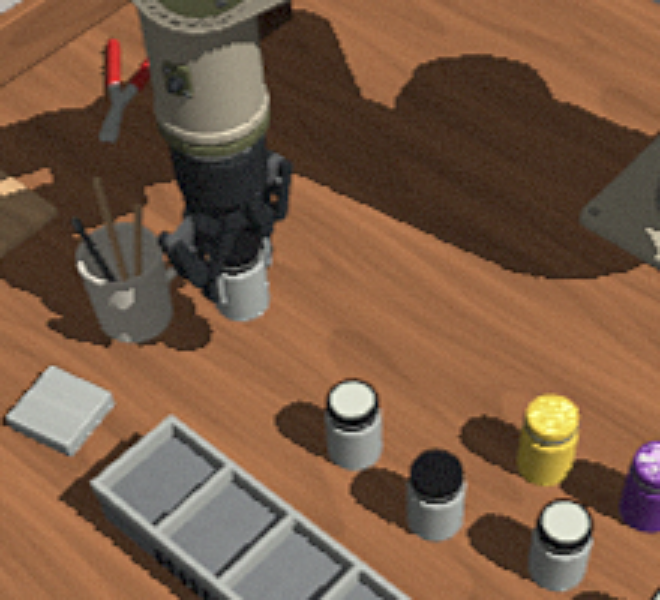

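Pot E is lifted upright between the fingers. Pots D and B show a white disc on top, probably the neck flush with the cap, so I'll measure that. Now moving to bay 0.

Request:
send_rows --pt "16 42 0 0 0 0" --pt "16 42 0 0 0 0" --pt "16 42 0 0 0 0" --pt "16 42 0 0 0 0" --pt "0 0 0 0 0 0"

```text
time: 14.6
tool_pos: [629.2, -170.5, 108.6]
tcp_rot: [-179.9, -0.1, 90.3]
ft_force: [-0.6, -0.5, -2.6]
finger_gap: 48.7
grip_force: 42.7
```

Run:
```python
from h import *
st(); p=pts(load('s7')); z=p[...,2]
for x,y in [(462,233),(457,118.5),(485.5,5),(476,-98.5)]:
    m=(np.hypot(p[...,0]-x,p[...,1]-y)<18)&(z>60)&(z<100); print(np.percentile(z[m],[10,50,90]))
```

```text
14.6 [ 629.2 -170.5  108.6] [-1.799e+02 -1.000e-01  9.030e+01] [-0.6 -0.5 -2.6] 48.7
[76.56590781 78.66508545 80.24045739]
[76.39949807 78.33916689 80.2624608 ]
[77.08115955 79.13203461 80.8894928 ]
[76.55824644 78.52268217 80.8893398 ]
```

Request:
send_rows --pt "-4.5 2 14 0 0 0" --pt "0 0 12 0 0 0" --pt "0 0 6 0 0 0" --pt "0 0 3 0 0 0" --pt "0 0 0 0 0 0"

```text
time: 15.22
tool_pos: [630.2, -177.3, 76.4]
tcp_rot: [180.0, -0.0, 90.1]
ft_force: [0.4, -0.7, -1.7]
finger_gap: 49.4
grip_force: 42.7
```

Run:
```python
from h import *
st()
```

```text
15.2 [ 630.2 -177.3   76.4] [180.   -0.   90.1] [ 0.4 -0.7 -1.7] 49.4
```

Request:
send_rows --pt "1.5 0 1.5 0 0 0" --pt "0 0 1.5 0 0 0" --pt "0 0 1 0 0 0" --pt "0 0 0 0 0 0"

```text
time: 15.72
tool_pos: [630.6, -175.6, 73.2]
tcp_rot: [180.0, 0.0, 90.1]
ft_force: [-3.1, 2.1, 4.4]
finger_gap: 49.0
grip_force: 43.3
```

Request:
send_rows --pt "0 0 0 0 0 0" --pt "0 0 0 0 0 0" --pt "0 0 0 0 0 0" --pt "0 0 0 0 0 0" --pt "0 0 0 0 0 0" --grip -1

```text
time: 16.35
tool_pos: [630.3, -175.7, 72.2]
tcp_rot: [-180.0, -0.0, 90.1]
ft_force: [1.0, -0.4, -0.4]
finger_gap: 85.6
grip_force: 0.0
```

Request:
send_rows --pt "0 0 -20 0 0 0" --pt "0 0 -40 0 0 0" --pt "30 -52 0 0 0 0" --pt "30 -52 0 0 0 0" --pt "17 -52 0 0 0 0"

```text
time: 16.98
tool_pos: [473.4, -98.1, 133.9]
tcp_rot: [179.9, 0.0, 90.2]
ft_force: [0.1, -0.2, 0.8]
finger_gap: 85.5
grip_force: 0.0
```

```bash
cat >> h.py <<'E'
def pots2(s):
    "all pot-like tops by height clusters, using dark-ring + white top"
    p=pts(s); b=s['img'].astype(int); z=p[...,2]
    sat=b.max(2)-b.min(2)
    for name,lo,hi in (('bench',72,98),('bay',120,148)):
        m=((z>lo)&(z<hi)&(sat<45)&(p[...,0]>330)&(p[...,0]<720)&(abs(p[...,1])<300)).astype(np.uint8)
        n,l,stt,c=cv2.connectedComponentsWithStats(m)
        for i in range(1,n):
            if stt[i,4]>40:
                q=p[l==i]; e,rr=cv2.minEnclosingCircle(q[:,:2].astype(np.float32)); print(name,np.round(c[i]),np.round(e,1),'z',np.round(np.median(q[:,2]),1),'r',round(rr,1),stt[i,4])
E
python3 - <<'E'
from h import *
st(); print('scene');pots2(snap('scene','s8'));print('top');pots2(snap('top','t8'))
E
```

```text
17.0 [473.4 -98.1 133.9] [179.9   0.   90.2] [ 0.1 -0.2  0.8] 85.5
scene
bench [297. 174.] [475.2 -98. ] z 78.4 r 23.8 198
bench [325. 197.] [487.3   4.9] z 79.0 r 22.9 221
bench [234. 200.] [ 633.9 -175.2] z 85.1 r 24.7 118
bench [368. 214.] [457.5 116.1] z 78.2 r 23.1 237
bench [406. 242.] [463.5 231.4] z 78.3 r 23.5 266
bay [230. 185.] [ 632.4 -175. ] z 128.7 r 23.7 254
top
bench [388. 160.] [ 625.3 -169.7] z 85.8 r 23.6 59
bench [311. 218.] [485.5   6.1] z 77.8 r 22.8 317
bench [208. 227.] [462.2 233.4] z 77.3 r 23.0 331
bench [259. 230.] [456.5 118.9] z 77.4 r 22.8 329
bench [241. 275.] [357.6 156.7] z 77.5 r 12.3 62
bay [397. 150.] [ 630.9 -174.3] z 128.0 r 22.9 370
```

Pot E stands in bay 0 with its cap home (top at 128 mm). Next is pot D, to go in bay 1 at TCP (632.9, -100).

Request:
send_rows --pt "0 2 50 0 0 0" --pt "0 0 45 0 0 0" --pt "0 0 18 0 0 0" --pt "0 0 0 0 0 0"

```text
time: 17.58
tool_pos: [476.0, -99.0, 19.3]
tcp_rot: [-179.9, -0.0, 90.1]
ft_force: [0.2, -0.6, 0.1]
finger_gap: 85.3
grip_force: 0.0
```

Request:
send_rows --pt "0 0 0 0 0 0" --pt "0 0 0 0 0 0" --pt "0 0 0 0 0 0" --pt "0 0 0 0 0 0" --pt "0 0 0 0 0 0" --grip 1

```text
time: 18.2
tool_pos: [477.6, -99.5, 21.3]
tcp_rot: [179.8, 0.1, 90.1]
ft_force: [-1.7, 1.1, 7.7]
finger_gap: 49.2
grip_force: 40.6
```

Request:
send_rows --pt "0 0 -10 0 0 0" --pt "0 0 -40 0 0 0" --pt "0 0 -40 0 0 0" --pt "0 52 0 0 0 0" --pt "0 52 0 0 0 0"

```text
time: 18.82
tool_pos: [582.3, -99.1, 112.1]
tcp_rot: [179.8, 0.1, 90.1]
ft_force: [0.7, 0.4, -1.9]
finger_gap: 48.8
grip_force: 42.8
```

Request:
send_rows --pt "0 52 0 0 0 0" --pt "0 0 0 0 0 0" --pt "0 0 0 0 0 0"

```text
time: 19.2
tool_pos: [631.5, -98.5, 109.0]
tcp_rot: [-179.9, -0.0, 90.1]
ft_force: [-0.3, 0.0, -3.2]
finger_gap: 48.9
grip_force: 43.1
```

Run:
```python
from h import *
st();pots2(snap('scene','s9'))
```

```text
19.2 [631.5 -98.5 109. ] [-179.9   -0.    90.1] [-0.3  0.  -3.2] 48.9
bench [325. 197.] [487.4   4.8] z 78.5 r 22.9 222
bench [368. 214.] [458.  118.1] z 78.4 r 23.3 238
bench [406. 243.] [462.7 232.6] z 78.3 r 23.5 272
bay [225. 186.] [ 638.3 -179.6] z 128.8 r 20.3 124
bay [254. 206.] [632.8 -97.6] z 136.4 r 38.7 196
```

Request:
send_rows --pt "-1 1.5 14 0 0 0" --pt "0 0 12 0 0 0" --pt "0 0 6 0 0 0" --pt "0 0 2 0 0 0" --pt "0 0 0 0 0 0"

```text
time: 19.88
tool_pos: [633.7, -99.7, 75.3]
tcp_rot: [180.0, 0.0, 90.1]
ft_force: [0.1, -0.3, -3.1]
finger_gap: 49.1
grip_force: 43.1
```

Request:
send_rows --pt "0 0 1.5 0 0 0" --pt "0 0 1 0 0 0" --pt "0 0 0 0 0 0"

```text
time: 20.25
tool_pos: [633.7, -99.7, 72.8]
tcp_rot: [-180.0, 0.0, 90.1]
ft_force: [0.4, 0.4, -2.4]
finger_gap: 48.9
grip_force: 43.1
```

Still about 1.5 mm up. I'll lower the rest, release, and go to pot C at (485.5, 5.5).

Request:
send_rows --pt "0 0 1 0 0 0" --pt "0 0 1 0 0 0" --pt "0 0 0 0 0 0"

```text
time: 20.62
tool_pos: [633.8, -99.7, 71.4]
tcp_rot: [180.0, 0.0, 90.1]
ft_force: [-2.9, 0.9, 3.7]
finger_gap: 48.8
grip_force: 43.7
```

Request:
send_rows --pt "0 0 0 0 0 0" --pt "0 0 0 0 0 0" --pt "0 0 0 0 0 0" --pt "0 0 0 0 0 0" --pt "0 0 0 0 0 0" --grip -1

```text
time: 21.25
tool_pos: [633.7, -99.7, 70.8]
tcp_rot: [-180.0, 0.0, 90.1]
ft_force: [-0.3, -0.1, 0.7]
finger_gap: 85.7
grip_force: 0.0
```

Request:
send_rows --pt "0 0 -20 0 0 0" --pt "0 0 -42 0 0 0" --pt "35 -49 0 0 0 0" --pt "35 -49 0 0 0 0" --pt "35 -49 0 0 0 0"

```text
time: 21.88
tool_pos: [485.8, 5.8, 134.5]
tcp_rot: [179.9, 0.0, 90.1]
ft_force: [0.5, 1.1, 1.0]
finger_gap: 85.4
grip_force: 0.0
```

Run:
```python
from h import *
st();print('scene');pots2(snap('scene','s10'));print('top');pots2(snap('top','t10'))
```

```text
21.9 [485.8   5.8 134.5] [179.9   0.   90.1] [0.5 1.1 1. ] 85.4
scene
bench [325. 197.] [486.8   4.3] z 78.8 r 23.7 227
bench [234. 200.] [ 633.9 -174.9] z 84.3 r 24.7 112
bench [368. 214.] [458.  118.3] z 78.2 r 23.3 238
bench [255. 218.] [638.1 -95.4] z 85.4 r 24.1 110
bench [406. 243.] [462.2 230.6] z 78.0 r 23.7 271
bay [230. 185.] [ 632.9 -176.7] z 128.7 r 23.3 252
bay [251. 203.] [636.  -99.1] z 128.0 r 23.7 269
top
bench [388. 160.] [ 625.6 -169.9] z 84.6 r 23.6 63
bench [355. 160.] [624.5 -92.3] z 84.5 r 21.9 49
bench [208. 227.] [462.2 233.4] z 77.5 r 23.0 335
bay [360. 148.] [634.2 -97.7] z 127.6 r 23.1 367
bay [397. 150.] [ 630.4 -174.7] z 127.7 r 23.3 372
```

Two pots are in. Pot C goes to bay 2 at (634.3, -26.2).

Request:
send_rows --pt "0 0 50 0 0 0" --pt "0 0 45 0 0 0" --pt "0 0 19 0 0 0" --pt "0 0 0 0 0 0"

```text
time: 22.48
tool_pos: [486.0, 4.9, 18.4]
tcp_rot: [-179.9, -0.0, 90.1]
ft_force: [-0.8, -1.0, 0.8]
finger_gap: 85.5
grip_force: 0.0
```

Request:
send_rows --pt "0 0 0 0 0 0" --pt "0 0 0 0 0 0" --pt "0 0 0 0 0 0" --pt "0 0 0 0 0 0" --pt "0 0 0 0 0 0" --grip 1

```text
time: 23.1
tool_pos: [487.9, 4.8, 20.7]
tcp_rot: [179.8, 0.0, 90.1]
ft_force: [-1.7, -0.5, 6.4]
finger_gap: 49.1
grip_force: 40.7
```

Request:
send_rows --pt "0 0 -10 0 0 0" --pt "0 0 -40 0 0 0" --pt "0 0 -40 0 0 0" --pt "-10 49 0 0 0 0" --pt "-10 49 0 0 0 0"

```text
time: 23.72
tool_pos: [586.6, -15.0, 111.5]
tcp_rot: [179.8, 0.0, 90.1]
ft_force: [0.5, 0.7, -2.7]
finger_gap: 49.1
grip_force: 42.7
```

Request:
send_rows --pt "-11 49 0 0 0 0" --pt "0 0 0 0 0 0" --pt "0 0 0 0 0 0"

```text
time: 24.1
tool_pos: [632.9, -25.6, 108.6]
tcp_rot: [-179.9, -0.0, 90.1]
ft_force: [0.3, 0.1, -3.0]
finger_gap: 49.1
grip_force: 43.1
```

Run:
```python
from h import *
st();pots2(snap('scene','s11'))
```

```text
24.1 [632.9 -25.6 108.6] [-179.9   -0.    90.1] [ 0.3  0.1 -3. ] 49.1
bench [234. 200.] [ 633.6 -175.4] z 84.3 r 24.6 116
bench [368. 214.] [457.2 117.5] z 78.3 r 24.4 241
bench [406. 243.] [462.5 231.6] z 78.2 r 22.7 271
bay [230. 185.] [ 633.1 -176.1] z 128.7 r 23.4 253
bay [248. 203.] [ 638.9 -100.3] z 128.1 r 22.2 170
bay [276. 224.] [636. -25.] z 136.0 r 36.9 184
```

Request:
send_rows --pt "-1 1.5 14 0 0 0" --pt "0 0 12 0 0 0" --pt "0 0 8 0 0 0" --pt "0 0 1.5 0 0 0" --pt "0 0 1.5 0 0 0"

```text
time: 24.78
tool_pos: [635.2, -26.7, 71.9]
tcp_rot: [180.0, 0.0, 90.1]
ft_force: [0.3, 0.2, -2.2]
finger_gap: 49.6
grip_force: 43.0
```

Request:
send_rows --pt "0 0 1 0 0 0" --pt "0 0 0.5 0 0 0" --pt "0 0 0 0 0 0"

```text
time: 25.15
tool_pos: [635.3, -26.7, 70.9]
tcp_rot: [180.0, 0.0, 90.1]
ft_force: [-0.8, -0.7, 0.4]
finger_gap: 49.2
grip_force: 43.4
```

Request:
send_rows --pt "0 0 0 0 0 0" --pt "0 0 0 0 0 0" --pt "0 0 0 0 0 0" --pt "0 0 0 0 0 0" --pt "0 0 0 0 0 0" --grip -1

```text
time: 25.78
tool_pos: [635.0, -26.7, 70.3]
tcp_rot: [-180.0, 0.0, 90.1]
ft_force: [-0.5, -0.2, 0.5]
finger_gap: 84.9
grip_force: 0.0
```

Request:
send_rows --pt "0 0 -20 0 0 0" --pt "0 0 -42 0 0 0" --pt "36.3 -44.5 0 0 0 0" --pt "36.3 -44.5 0 0 0 0"

```text
time: 26.28
tool_pos: [546.3, 46.2, 134.9]
tcp_rot: [179.8, -0.0, 90.0]
ft_force: [-0.3, 0.3, -0.3]
finger_gap: 85.8
grip_force: 0.0
```

Request:
send_rows --pt "36.3 -44.5 0 0 0 0" --pt "36.3 -44.5 0 0 0 0" --pt "0 0 0 0 0 0"

```text
time: 26.65
tool_pos: [454.5, 120.2, 133.3]
tcp_rot: [180.0, -0.0, 90.3]
ft_force: [1.1, -0.8, -0.0]
finger_gap: 85.9
grip_force: 0.0
```

Run:
```python
from h import *
st();print('scene');pots2(snap('scene','s12'));print('top');pots2(snap('top','t12'))
```

```text
26.6 [454.5 120.2 133.3] [180.   -0.   90.3] [ 1.1 -0.8 -0. ] 85.9
scene
bench [234. 200.] [ 633.7 -175.4] z 84.9 r 24.7 118
bench [368. 215.] [456.7 116.1] z 78.1 r 23.8 208
bench [255. 218.] [638.6 -94.6] z 86.1 r 24.1 108
bench [276. 235.] [639.8 -23.5] z 85.5 r 24.5 107
bench [406. 243.] [462.9 230.7] z 78.3 r 23.5 271
bay [230. 185.] [ 632.9 -176.2] z 128.6 r 23.6 247
bay [251. 203.] [636.  -98.8] z 128.1 r 23.8 279
bay [273. 220.] [637.1 -26.2] z 128.1 r 23.3 294
top
bench [387. 160.] [ 625.7 -170.1] z 85.1 r 23.6 58
bench [355. 160.] [623.3 -92.2] z 85.4 r 21.4 47
bench [326. 159.] [625.7 -25.8] z 85.2 r 22.4 45
bench [241. 275.] [355.  152.1] z 77.1 r 19.8 69
bay [326. 146.] [635.7 -25.4] z 127.4 r 23.1 366
bay [360. 148.] [634.2 -97.8] z 127.4 r 23.0 363
bay [397. 150.] [ 630.9 -174.9] z 128.0 r 23.4 379
```

Three are in. Pot B goes to bay 3 at (635.7, 47.8).

Request:
send_rows --pt "-1.7 2.2 50 0 0 0" --pt "0 0 45 0 0 0" --pt "0 0 18 0 0 0" --pt "0 0 0 0 0 0"

```text
time: 27.25
tool_pos: [458.8, 115.4, 18.2]
tcp_rot: [-179.8, 0.0, 90.0]
ft_force: [-0.7, 0.4, 0.2]
finger_gap: 85.3
grip_force: 0.0
```

Request:
send_rows --pt "0 0 0 0 0 0" --pt "0 0 0 0 0 0" --pt "0 0 0 0 0 0" --pt "0 0 0 0 0 0" --pt "0 0 0 0 0 0" --grip 1

```text
time: 27.88
tool_pos: [460.4, 116.5, 21.0]
tcp_rot: [179.8, -0.0, 90.1]
ft_force: [-0.6, -1.7, 5.9]
finger_gap: 49.2
grip_force: 41.1
```

Request:
send_rows --pt "0 0 -10 0 0 0" --pt "0 0 -40 0 0 0" --pt "0 0 -40 0 0 0" --pt "-17.5 44 0 0 0 0" --pt "-17.5 44 0 0 0 0"

```text
time: 28.5
tool_pos: [549.0, 81.6, 111.7]
tcp_rot: [179.8, -0.0, 90.2]
ft_force: [-0.7, 0.9, -1.4]
finger_gap: 49.2
grip_force: 42.5
```

Request:
send_rows --pt "-17.5 44 0 0 0 0" --pt "-17.5 44 0 0 0 0" --pt "0 0 0 0 0 0" --pt "0 0 0 0 0 0"

```text
time: 29.0
tool_pos: [634.6, 46.9, 109.2]
tcp_rot: [-179.9, -0.0, 90.1]
ft_force: [-0.3, 1.3, -2.3]
finger_gap: 48.9
grip_force: 42.8
```

Run:
```python
from h import *
st();pots2(snap('scene','s13'))
```

```text
29.0 [634.6  46.9 109.2] [-179.9   -0.    90.1] [-0.3  1.3 -2.3] 48.9
bench [234. 200.] [ 633.9 -175. ] z 84.9 r 24.6 116
bench [255. 218.] [638.1 -95.4] z 85.2 r 24.1 108
bench [406. 243.] [462.4 232.7] z 78.2 r 23.9 270
bay [230. 185.] [ 632.7 -176.2] z 128.5 r 24.0 268
bay [251. 203.] [636.2 -98.8] z 128.1 r 23.6 277
bay [272. 221.] [637.2 -26.9] z 128.7 r 23.2 233
bay [299. 245.] [647.7  56.3] z 135.9 r 27.5 146
```

Request:
send_rows --pt "0 1 14 0 0 0" --pt "0 0 12 0 0 0" --pt "0 0 8 0 0 0" --pt "0 0 1.5 0 0 0" --pt "0 0 1.5 0 0 0"

```text
time: 29.68
tool_pos: [636.2, 46.8, 72.4]
tcp_rot: [180.0, 0.0, 90.1]
ft_force: [0.4, -0.7, -1.7]
finger_gap: 49.2
grip_force: 42.8
```

Request:
send_rows --pt "0 0 1 0 0 0" --pt "0 0 0.5 0 0 0" --pt "0 0 0 0 0 0"

```text
time: 30.05
tool_pos: [636.3, 46.8, 71.1]
tcp_rot: [180.0, -0.0, 90.1]
ft_force: [0.3, -0.4, -1.5]
finger_gap: 49.0
grip_force: 43.0
```

Request:
send_rows --pt "0 0 0.8 0 0 0" --pt "0 0 0 0 0 0"

```text
time: 30.3
tool_pos: [636.4, 46.8, 71.1]
tcp_rot: [180.0, 0.0, 90.1]
ft_force: [-4.5, 0.4, 5.6]
finger_gap: 48.9
grip_force: 43.6
```

Request:
send_rows --pt "0 0 0 0 0 0" --pt "0 0 0 0 0 0" --pt "0 0 0 0 0 0" --pt "0 0 0 0 0 0" --pt "0 0 0 0 0 0" --grip -1

```text
time: 30.92
tool_pos: [636.1, 46.8, 69.9]
tcp_rot: [-180.0, -0.0, 90.1]
ft_force: [0.4, 0.7, 0.4]
finger_gap: 85.4
grip_force: 0.0
```

Request:
send_rows --pt "0 0 -20 0 0 0" --pt "0 0 -42 0 0 0" --pt "37.2 -34.8 0 0 0 0" --pt "37.2 -34.8 0 0 0 0" --pt "37.2 -34.8 0 0 0 0"

```text
time: 31.55
tool_pos: [531.1, 159.2, 133.9]
tcp_rot: [179.9, -0.0, 90.1]
ft_force: [-0.8, 1.3, 1.1]
finger_gap: 85.5
grip_force: 0.0
```

Request:
send_rows --pt "37.2 -34.8 0 0 0 0" --pt "37.2 -34.8 0 0 0 0" --pt "0 0 0 0 0 0" --pt "0 0 0 0 0 0"

```text
time: 32.05
tool_pos: [462.5, 232.6, 133.4]
tcp_rot: [179.9, -0.0, 90.2]
ft_force: [0.9, 0.2, -1.1]
finger_gap: 85.4
grip_force: 0.0
```

Run:
```python
from h import *
st();print('scene');pots2(snap('scene','s14'));print('top');pots2(snap('top','t14'))
```

```text
32.0 [462.5 232.6 133.4] [179.9  -0.   90.2] [ 0.9  0.2 -1.1] 85.4
scene
bench [234. 200.] [ 633.6 -175.8] z 84.9 r 24.7 113
bench [255. 218.] [638.3 -95.1] z 85.0 r 24.2 110
bench [276. 236.] [639.3 -24.3] z 84.6 r 24.5 109
bench [407. 244.] [462.2 231.1] z 77.9 r 23.3 178
bench [298. 254.] [643.4  52.1] z 85.4 r 23.5 102
bay [230. 185.] [ 632.5 -175.2] z 128.5 r 23.6 254
bay [251. 203.] [635.6 -99.5] z 128.2 r 23.7 279
bay [273. 220.] [637.4 -26.4] z 128.4 r 23.4 293
bay [297. 239.] [638.1  47.5] z 128.2 r 23.7 315
top
bench [387. 160.] [ 626.  -170.3] z 86.1 r 23.7 63
bench [295. 158.] [628.2  47.8] z 83.8 r 22.8 49
bench [355. 159.] [627.5 -95.3] z 87.1 r 23.6 47
bench [326. 159.] [625.8 -25.8] z 85.3 r 22.3 46
bench [209. 227.] [462.1 233.3] z 77.3 r 22.7 298
bench [241. 275.] [357.5 156.7] z 77.7 r 12.3 61
bay [291. 145.] [637.   49.1] z 127.4 r 22.9 363
bay [326. 146.] [635.2 -25.1] z 127.8 r 23.4 366
bay [360. 148.] [633.9 -97. ] z 127.4 r 23.3 366
bay [397. 150.] [ 631.3 -175. ] z 127.8 r 23.2 373
```

Request:
send_rows --pt "0.5 0 50 0 0 0" --pt "0 0 45 0 0 0" --pt "0 0 18 0 0 0" --pt "0 0 0 0 0 0"

```text
time: 32.65
tool_pos: [461.3, 232.1, 18.2]
tcp_rot: [-179.9, 0.1, 90.1]
ft_force: [0.1, -0.2, 0.1]
finger_gap: 85.3
grip_force: 0.0
```

Request:
send_rows --pt "0 0 0 0 0 0" --pt "0 0 0 0 0 0" --pt "0 0 0 0 0 0" --pt "0 0 0 0 0 0" --pt "0 0 0 0 0 0" --grip 1

```text
time: 33.28
tool_pos: [463.2, 233.6, 21.2]
tcp_rot: [179.8, -0.1, 90.1]
ft_force: [-0.7, -1.4, 6.5]
finger_gap: 49.1
grip_force: 41.0
```

Request:
send_rows --pt "0 0 -10 0 0 0" --pt "0 0 -40 0 0 0" --pt "0 0 -40 0 0 0" --pt "-27.8 43.7 0 0 0 0" --pt "-27.8 43.7 0 0 0 0"

```text
time: 33.9
tool_pos: [550.8, 177.6, 111.3]
tcp_rot: [179.8, -0.0, 90.2]
ft_force: [0.1, 1.0, -2.1]
finger_gap: 49.5
grip_force: 42.6
```

Request:
send_rows --pt "-27.8 43.7 0 0 0 0" --pt "-27.8 43.7 0 0 0 0" --pt "0 0 0 0 0 0" --pt "0 0 0 0 0 0"

```text
time: 34.4
tool_pos: [636.3, 122.1, 109.0]
tcp_rot: [-180.0, -0.0, 90.1]
ft_force: [-0.4, -0.4, -2.5]
finger_gap: 49.0
grip_force: 42.9
```

Request:
send_rows --pt "0 0.5 14 0 0 0" --pt "0 0 12 0 0 0" --pt "0 0 8 0 0 0" --pt "0 0 1.5 0 0 0" --pt "0 0 1.5 0 0 0"

```text
time: 35.02
tool_pos: [637.4, 122.2, 72.1]
tcp_rot: [180.0, -0.0, 90.1]
ft_force: [1.4, 0.6, -2.1]
finger_gap: 48.9
grip_force: 42.9
```

Request:
send_rows --pt "0 0 1 0 0 0" --pt "0 0 0.8 0 0 0" --pt "0 0 0 0 0 0"

```text
time: 35.4
tool_pos: [637.6, 122.1, 71.3]
tcp_rot: [179.9, -0.0, 90.1]
ft_force: [-4.1, -2.0, 5.6]
finger_gap: 49.0
grip_force: 43.6
```

Request:
send_rows --pt "0 0 0 0 0 0" --pt "0 0 0 0 0 0" --pt "0 0 0 0 0 0" --pt "0 0 0 0 0 0" --pt "0 0 0 0 0 0" --grip -1

```text
time: 36.02
tool_pos: [637.2, 122.1, 70.1]
tcp_rot: [-180.0, 0.0, 90.1]
ft_force: [-0.5, -0.5, -0.5]
finger_gap: 85.2
grip_force: 0.0
```

Request:
send_rows --pt "0 0 -20 0 0 0" --pt "0 0 -40 0 0 0" --pt "0 0 -40 0 0 0" --pt "0 0 0 0 0 0"

```text
time: 36.52
tool_pos: [640.5, 122.5, 177.4]
tcp_rot: [179.4, -0.1, 90.1]
ft_force: [0.6, -0.7, 0.4]
finger_gap: 85.3
grip_force: 0.0
```

Request:
send_rows --pt "47.1 -35.2 0 0 0 0" --pt "47.1 -35.2 0 0 0 0" --pt "47.1 -35.2 0 0 0 0" --pt "47.1 -35.2 0 0 0 0" --pt "47.1 -35.2 0 0 0 0"

```text
time: 37.15
tool_pos: [459.4, 358.5, 170.7]
tcp_rot: [180.0, -0.0, 90.1]
ft_force: [-0.8, 0.4, -0.3]
finger_gap: 85.3
grip_force: 0.0
```

Run:
```python
from h import *
st();print('scene');s=snap('scene','s15');pots2(s);print('top');pots2(snap('top','t15'))
cv2.imwrite('pics/c15.png',cv2.resize(s['img'][150:350,190:500],(775,500)))
```

```text
37.2 [459.4 358.5 170.7] [180.   -0.   90.1] [-0.8  0.4 -0.3] 85.3
scene
bench [234. 200.] [ 634.  -174.9] z 84.7 r 24.6 114
bench [255. 218.] [637.3 -96.1] z 85.0 r 24.5 116
bench [276. 235.] [639.6 -23.7] z 85.2 r 24.5 108
bench [298. 255.] [643.5  52.1] z 84.9 r 23.5 102
bench [321. 274.] [643.5 123. ] z 85.6 r 24.0 103
bench [384. 273.] [560.9 236.6] z 78.2 r 13.8 46
bay [230. 185.] [ 632.9 -175.5] z 128.8 r 24.1 256
bay [251. 203.] [635.6 -98.6] z 128.0 r 23.6 277
bay [273. 221.] [637.9 -26.9] z 128.5 r 23.6 297
bay [297. 239.] [638.3  47.4] z 127.9 r 23.7 321
bay [322. 259.] [639.8 120.6] z 128.3 r 23.6 344
top
bench [264. 156.] [632. 119.] z 84.0 r 23.7 52
bench [387. 160.] [ 625.7 -170.1] z 83.8 r 23.6 60
bench [355. 159.] [628.  -95.5] z 85.3 r 23.6 50
bench [326. 159.] [625.6 -25.8] z 85.9 r 22.4 47
bench [241. 275.] [357.3 156.4] z 77.5 r 12.6 61
bay [257. 144.] [638.1 121.6] z 127.5 r 23.0 359
bay [291. 145.] [636.6  48.8] z 127.5 r 23.1 361
bay [326. 146.] [635.3 -25.4] z 128.1 r 23.4 367
bay [360. 148.] [634.5 -97.3] z 127.4 r 23.3 365
bay [397. 150.] [ 631.4 -175.4] z 127.8 r 23.4 375
```

View pics/c15.png

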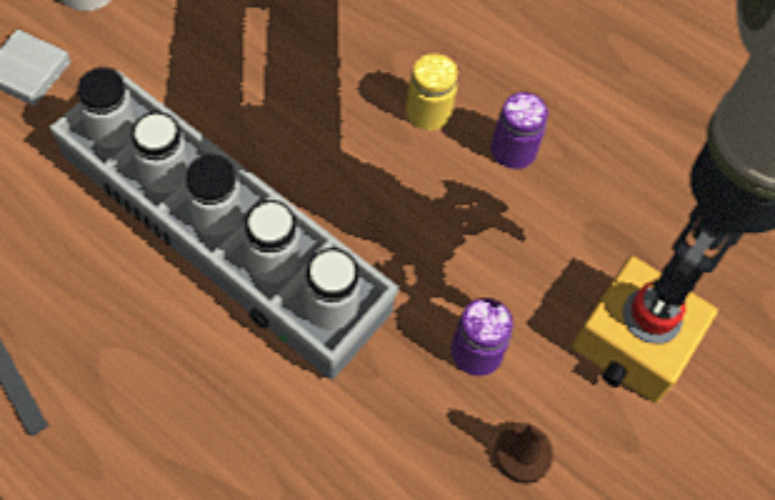

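All five pots stand in their bays with caps home. Now I'll grip the head, which is latched with its top at 94 mm.

Request:
send_rows --pt "-1 2 45 0 0 0" --pt "0 0 40 0 0 0" --pt "0 0 18 0 0 0" --pt "0 0 0 0 0 0" --pt "0 0 0 0 0 0"

```text
time: 37.88
tool_pos: [464.1, 356.8, 69.2]
tcp_rot: [179.9, -0.1, 90.1]
ft_force: [0.3, -0.2, 1.5]
finger_gap: 85.3
grip_force: 0.0
```

Request:
send_rows --pt "0 0 0 0 0 0" --pt "0 0 0 0 0 0" --pt "0 0 0 0 0 0" --pt "0 0 0 0 0 0" --pt "0 0 0 0 0 0" --grip 1 --grip_force 30

```text
time: 38.5
tool_pos: [461.0, 356.8, 68.2]
tcp_rot: [-179.8, -0.0, 90.2]
ft_force: [-13.2, -1.2, 12.0]
finger_gap: 43.0
grip_force: 30.5
```

Request:
send_rows --pt "0 -2 -1 0 0 0" --pt "0 0 0 0 0 0.15" --pt "0 0 0 0 0 0.15" --pt "0 0 0 0 0 0.15" --pt "0 0 0 0 0 0.15"

```text
time: 39.12
tool_pos: [459.5, 357.0, 69.8]
tcp_rot: [-179.9, 0.0, 55.5]
ft_force: [-12.8, -1.2, 17.5]
finger_gap: 42.9
grip_force: 33.2
```

Request:
send_rows --pt "0 0 0 0 0 0.15" --pt "0 0 0 0 0 0.15" --pt "0 0 0 0 0 0.1" --pt "0 0 0 0 0 0"

```text
time: 39.62
tool_pos: [459.5, 358.0, 71.3]
tcp_rot: [-179.8, 0.0, 32.8]
ft_force: [-21.4, 1.3, 25.5]
finger_gap: 43.4
grip_force: 34.6
```

```bash
cat >> h.py <<'E'
def redz(s):
    p=pts(s); b=s['img'].astype(int); m=(b[...,2]>100)&(b[...,1]<60)&(b[...,0]<60)
    x,y,z=p[...,0],p[...,1],p[...,2]
    m&=(abs(x-462)<35)&(abs(y-358)<35); print('red',m.sum(),np.percentile(z[m],[5,50,90,97]) if m.sum() else '')
E
python3 - <<'E'
from h import *
st();redz(snap('scene','s16')); print(r.sense()['wrist_torque'])
E
```

```text
39.6 [459.5 358.   71.3] [-179.8    0.    32.8] [-21.4   1.3  25.5] 43.4
red 79 [75.14315202 94.44621152 97.8107132  99.93310482]
[0.58820879 3.47484699 0.21435551]
```

Request:
send_rows --pt "0 0 0 0 0 0" --pt "0 0 0 0 0 0" --pt "0 0 0 0 0 0" --pt "0 0 0 0 0 0" --pt "0 0 0 0 0 0" --grip -1

```text
time: 40.3
tool_pos: [460.7, 356.1, 68.0]
tcp_rot: [180.0, 0.0, 32.8]
ft_force: [0.4, 1.0, -0.6]
finger_gap: 85.3
grip_force: 0.0
```

Run:
```python
from h import *
st();redz(snap('scene','s17'))
```

```text
40.3 [460.7 356.1  68. ] [180.    0.   32.8] [ 0.4  1.  -0.6] 85.3
red 94 [ 73.77876701  97.91058161 100.93122129 102.31331208]
```

The head is up (rim at about 102 mm). I'll retract and check everything once more.

Request:
send_rows --pt "0 0 -30 0 0 0" --pt "0 0 -50 0 0 0" --pt "0 0 -50 0 0 0" --pt "0 0 0 0 0 0" --pt "0 0 0 0 0 0"

```text
time: 40.98
tool_pos: [460.7, 356.2, 198.0]
tcp_rot: [-180.0, -0.0, 32.8]
ft_force: [-0.8, -0.3, -0.6]
finger_gap: 85.4
grip_force: 0.0
```

Run:
```python
from h import *
st();s=snap('scene','s18');redz(s);pots2(s)
```

```text
41.0 [460.7 356.2 198. ] [-180.    -0.    32.8] [-0.8 -0.3 -0.6] 85.4
red 96 [ 83.0244413   97.77534318 100.69086207 101.7791888 ]
bench [234. 200.] [ 633.8 -175.4] z 85.3 r 24.8 118
bench [255. 218.] [637.7 -96.2] z 85.1 r 24.2 105
bench [276. 236.] [639.7 -23.7] z 84.8 r 24.5 104
bench [299. 254.] [643.   51.8] z 86.1 r 23.5 100
bench [321. 274.] [643.5 123. ] z 84.8 r 24.0 99
bay [230. 185.] [ 632.7 -175.7] z 128.7 r 23.7 252
bay [251. 203.] [636.2 -98.8] z 128.1 r 23.4 282
bay [273. 221.] [637.  -27.4] z 128.5 r 23.8 294
bay [297. 239.] [638.5  48. ] z 128.1 r 23.5 318
bay [322. 259.] [639.  120.3] z 128.1 r 23.5 342
```

Run:
```python
from h import *
redz(load('s0'));redz(load('s18'));redz(load('s2'));
for i in range(2): redz(snap('scene','s19'))
p0,p1=pts(load('s0')),pts(load('s19'))
for p in (p0,p1):
    m=(np.hypot(p[...,0]-461.8,p[...,1]-357.5)<26)&(p[...,2]>85)&(p[...,2]<110); print(m.sum(),np.percentile(p[...,2][m],[50,80,90,95]))
```

```text
red 102 [ 83.38814954  99.32044408 102.56689626 103.87404652]
red 96 [ 83.0244413   97.77534318 100.69086207 101.7791888 ]
red 93 [73.42885223 91.22575377 94.44548053 95.52457072]
red 97 [ 84.25931394  98.17587079 100.85357979 102.24931708]
red 96 [ 81.90811137  97.73829642 101.26820909 102.05462198]
188 [ 99.32044408 102.16915756 103.17062192 104.28193885]
187 [ 98.0816504  100.69710659 101.67961363 102.6840771 ]
```

Run:
```python
from h import *
for n in ('s0','s2','s18','s19'):
    p=pts(load(n)); z=p[...,2]; x,y=p[...,0]-461.8,p[...,1]-357.5
    b=(abs(x)<42)&(abs(y)<42)&(np.hypot(x,y)>34)&(abs(z-60)<6)
    s=(np.hypot(x,y)<28)&(z>85)&(z<110)
    o=np.hypot(p[...,0]-377,p[...,1]-50)<15
    print(n,b.sum(),z[b].mean(),'head',s.sum(),z[s].mean(),np.sort(z[s])[-40:].mean(),'yellow',np.median(z[o&(z>70)]))
a=[load(n)['img'][255:295,430:480] for n in ('s0','s19','s2')]
cv2.imwrite('pics/c19.png',np.hstack([cv2.resize(i,(260,208),interpolation=cv2.INTER_NEAREST) for i in a]))
```

```text
s0 589 60.27672103108405 head 188 98.01061434729966 103.50592499412741 yellow 78.72644236626104
s2 585 60.58264659764628 head 156 91.84956194829742 95.02736837524809 yellow 78.39432979805372
s18 586 60.42101968235538 head 189 96.84197083315024 101.96634162981199 yellow 78.6497847161994
s19 580 60.24818242568282 head 187 96.9695922062248 102.05531747938969 yellow 78.64656188105636
```

View pics/c19.png

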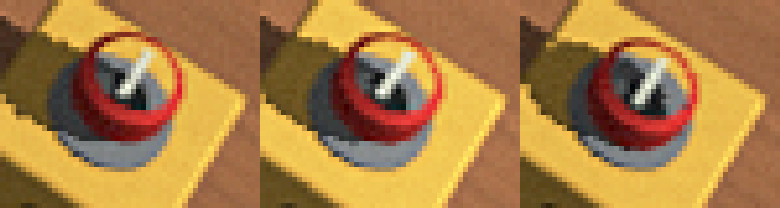

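The left and middle crops (start and now) look nearly alike, but the head measures about 1.4 mm lower than at the start. I'll wait a moment and remeasure.

Request:
send_rows --pt "0 0 -10 0 0 0" --pt "0 0 0 0 0 0" --pt "0 0 0 0 0 0" --pt "0 0 0 0 0 0" --pt "0 0 0 0 0 0"

```text
time: 41.75
tool_pos: [460.7, 356.2, 208.0]
tcp_rot: [180.0, 0.0, 32.8]
ft_force: [0.4, 0.7, -0.0]
finger_gap: 85.4
grip_force: 0.0
```

Request:
send_rows --pt "-40 0 0 0 0 0" --pt "-40 0 0 0 0 0" --pt "-40 0 0 0 0 0" --pt "0 0 0 0 0 0" --pt "0 0 0 0 0 0"

```text
time: 42.38
tool_pos: [360.4, 291.6, 208.7]
tcp_rot: [-180.0, -0.1, 32.8]
ft_force: [0.7, -0.0, 0.5]
finger_gap: 85.3
grip_force: 0.0
```

```bash
cat >> h.py <<'E'
def head(s,n=''):
    p=pts(s); z=p[...,2]; x,y=p[...,0]-461.8,p[...,1]-357.5
    m=(np.hypot(x,y)<28)&(z>85)&(z<110); print(n,m.sum(),z[m].mean(),np.sort(z[m])[-40:].mean())
E
python3 - <<'E'
from h import *
st()
for i in range(3): head(snap('scene','s20'))
head(load('t0'),'t0'); head(snap('top','t20'),'t20')
for n in ('s0','s1','s4','s20'): head(load(n),n)
E
```

```text
42.4 [360.4 291.6 208.7] [-1.80e+02 -1.00e-01  3.28e+01] [ 0.7 -0.   0.5] 85.3
 187 97.27108030789522 102.30175778810903
 182 97.67021931759636 102.39264742686677
 184 97.41519729336304 102.25575343388218
t0 193 98.27960052367247 103.12414015244599
t20 190 97.14913531853203 101.34715421927224
s0 188 98.01061434729966 103.50592499412741
s1 101 91.12417929985875 93.62923706086181
s4 155 91.90593889885253 95.13359884607682
s20 184 97.41519729336304 102.25575343388218
```

Run:
```python
from h import *
def est(s,ref):
    # mean depth change on pixels that see the head in both
    return s
s0=load('s0'); p0=pts(s0)
Z=[];T=[]
for i in range(12): Z.append(r.snapshot('scene')['z_map'])
for i in range(12): T.append(r.snapshot('top')['z_map'])
for nm,A,ref in (('scene',Z,load('s0')),('top',T,load('t0')),):
    z=np.median(A,0); d=dict(ref); d['z_map']=z; head(d,nm+' now'); head(ref,nm+' start')
    for a in (A[0],A[6],A[-1]): d['z_map']=a; head(d)
st()
```

```text
scene now 185 97.32580971144289 101.4760953939029
scene start 188 98.01061434729966 103.50592499412741
 189 97.00965854773064 101.91999121214141
 185 97.12892075889249 102.17102291668193
 184 97.49852085713847 102.13626047908102
top now 190 97.04581438530268 100.90419404983818
top start 193 98.27960052367247 103.12414015244599
 190 96.95681594626248 101.42951699461369
 190 97.17789423050316 101.65834431956384
 190 96.93539065490403 101.2731506995923
43.8 [359.9 291.2 208.2] [180.    0.   32.8] [-0.5 -0.7 -0.2] 85.2
```

Run:
```python
from h import *
def red(s):
    b=s['img'].astype(np.float32); m=np.clip(b[...,2]-b[...,1],0,255); return m
def reg(a,b,u0,u1,v0,v1,f):
    A,B=[cv2.GaussianBlur(f(x)[v0:v1,u0:u1],(0,0),1) for x in (a,b)]
    W=np.eye(2,3,dtype=np.float32)
    c,W=cv2.findTransformECC(A,B,W,cv2.MOTION_TRANSLATION,(3,200,1e-6)); return W[:,2].round(3),round(c,4)
g=lambda s:s['img'].astype(np.float32).mean(2)
s0,s2,s20=load('s0'),load('s2'),load('s20')
for n in ('s2','s4','s18','s19','s20'): 
    x=load(n); print(n,reg(s0,x,438,476,252,295,red),'yellow pot',reg(s0,x,345,380,165,205,g))
```

```text
s2 (array([-0.776,  1.184], dtype=float32), 0.9758) yellow pot (array([-0.019,  0.015], dtype=float32), 0.97)
s4 (array([-0.77 ,  1.171], dtype=float32), 0.9759) yellow pot (array([0.05 , 0.014], dtype=float32), 0.9703)
s18 (array([-0.145,  0.226], dtype=float32), 0.9879) yellow pot (array([0.036, 0.008], dtype=float32), 0.9702)
s19 (array([-0.134,  0.221], dtype=float32), 0.9883) yellow pot (array([0.062, 0.026], dtype=float32), 0.9698)
s20 (array([-0.149,  0.194], dtype=float32), 0.9933) yellow pot (array([ 9.037, -5.23 ], dtype=float32), 0.6985)
```

The offset is stable at about 1.3 mm, close to the 1.5 mm limit. I'll regrip the head, twist it again while lifting, and release it at the top.

Request:
send_rows --pt "40 0 0 0 0 0" --pt "40 0 0 0 0 0" --pt "40 0 0 0 0 0" --pt "0 0 0 0 0 -0.17" --pt "0 0 0 0 0 -0.17"

```text
time: 44.4
tool_pos: [461.0, 356.4, 207.4]
tcp_rot: [-180.0, 0.1, 52.6]
ft_force: [-0.7, -1.1, 0.3]
finger_gap: 85.5
grip_force: 0.0
```

Request:
send_rows --pt "0 0 30 0 0 -0.17" --pt "0 0 30 0 0 -0.17" --pt "0 0 30 0 0 -0.17" --pt "0 0 0 0 0 -0.15" --pt "0 0 0 0 0 0"

```text
time: 45.02
tool_pos: [460.5, 356.1, 117.7]
tcp_rot: [-180.0, 0.0, 90.1]
ft_force: [-0.2, 0.0, 0.7]
finger_gap: 85.6
grip_force: 0.0
```

Request:
send_rows --pt "1 0 25 0 0 0" --pt "0 0 15 0 0 0" --pt "0 0 0 0 0 0"

```text
time: 45.4
tool_pos: [459.8, 356.6, 76.9]
tcp_rot: [-179.9, 0.1, 90.0]
ft_force: [-0.8, -0.2, 0.5]
finger_gap: 85.2
grip_force: 0.0
```

Request:
send_rows --pt "0 0 0 0 0 0" --pt "0 0 0 0 0 0" --pt "0 0 -1 0 0 0" --pt "0 0 -1 0 0 0" --pt "0 0 0 0 0 0" --grip 1 --grip_force 20

```text
time: 46.02
tool_pos: [460.5, 357.6, 81.0]
tcp_rot: [-180.0, -0.0, 90.1]
ft_force: [-7.0, 0.3, 6.4]
finger_gap: 43.2
grip_force: 23.4
```

Run:
```python
from h import *
st(); head(snap('scene','s21')); redz(load('s21'))
```

```text
46.0 [460.5 357.6  81. ] [-180.    -0.    90.1] [-7.   0.3  6.4] 43.2
 55 97.70383576327603 100.01158433430837
red 40 [ 81.56316831  98.2848214  101.76576742 102.63905567]
```

Gripped without pushing it down. Now I'll twist, lift and release.

Request:
send_rows --pt "0 0 -1 0 0 0.17" --pt "0 0 -1 0 0 0.17" --pt "0 0 -1 0 0 0.17" --pt "0 0 -1 0 0 0.17" --pt "0 0 -1 0 0 0.17"

```text
time: 46.7
tool_pos: [459.3, 357.2, 81.9]
tcp_rot: [-179.9, 0.1, 41.1]
ft_force: [2.5, 8.4, -14.2]
finger_gap: 43.1
grip_force: 24.8
```

Request:
send_rows --pt "0 0 -1 0 0 -0.17" --pt "0 0 -1 0 0 -0.17" --pt "0 0 -1 0 0 -0.17" --pt "0 0 0 0 0 -0.17" --pt "0 0 0 0 0 -0.17"

```text
time: 47.32
tool_pos: [459.4, 356.4, 83.6]
tcp_rot: [-179.8, 0.1, 90.4]
ft_force: [10.1, 6.8, -30.4]
finger_gap: 42.7
grip_force: 25.8
```

Request:
send_rows --pt "0 0 0 0 0 0" --pt "0 0 0 0 0 0" --pt "0 0 0 0 0 0" --pt "0 0 0 0 0 0" --pt "0 0 0 0 0 0" --grip -1

```text
time: 47.95
tool_pos: [460.9, 357.4, 88.5]
tcp_rot: [180.0, -0.0, 90.1]
ft_force: [-0.4, -0.2, -0.4]
finger_gap: 85.5
grip_force: 0.0
```

Request:
send_rows --pt "0 0 -30 0 0 0" --pt "0 0 -50 0 0 0" --pt "0 0 -40 0 0 0" --pt "0 0 0 0 0 0" --pt "0 0 0 0 0 0"

```text
time: 48.58
tool_pos: [460.6, 357.2, 207.8]
tcp_rot: [-180.0, 0.0, 90.1]
ft_force: [-0.2, -0.1, -0.2]
finger_gap: 85.7
grip_force: 0.0
```

Run:
```python
from h import *
st()
for i in range(3): head(snap('scene','s22'))
redz(load('s22')); pots2(load('s22'))
def red(s):
    b=s['img'].astype(np.float32); return cv2.GaussianBlur(np.clip(b[...,2]-b[...,1],0,255)[252:295,438:476],(0,0),1)
print(cv2.findTransformECC(red(load('s0')),red(load('s22')),np.eye(2,3,dtype=np.float32),cv2.MOTION_TRANSLATION,(3,200,1e-6)))
```

```text
48.6 [460.6 357.2 207.8] [-180.     0.    90.1] [-0.2 -0.1 -0.2] 85.7
 184 98.19615680457025 103.69239732575484
 184 98.21799367008616 103.28575236174206
 184 97.99953900429304 103.21180744381127
red 99 [ 82.68706146  99.40064935 102.91752124 103.72775215]
bench [234. 200.] [ 633.9 -174.8] z 85.4 r 24.7 115
bench [255. 218.] [638.5 -94.9] z 85.7 r 24.1 109
bench [276. 235.] [640.  -23.3] z 85.1 r 24.5 108
bench [298. 255.] [643.   51.7] z 84.0 r 23.6 101
bench [321. 274.] [643.7 123.2] z 84.7 r 24.0 96
bay [230. 185.] [ 633.2 -176.1] z 128.5 r 24.4 255
bay [251. 203.] [635.9 -98.7] z 128.2 r 23.7 279
bay [273. 221.] [638.5 -27.4] z 128.6 r 24.3 298
bay [297. 239.] [638.2  47.2] z 128.0 r 23.2 317
bay [322. 259.] [640.4 120.3] z 128.2 r 23.6 343
(0.7956550518822209, array([[ 1.        ,  0.        , -0.17920682],
       [ 0.        ,  1.        ,  0.20984912]], dtype=float32))
```

The head is back at its starting height (103.4 mm against 103.5 mm) and all pots are in. Handing in.

```bash
python3 -c "
from bench import r
print(r.hand_in())"
```

```text
the job is handed in; nothing more can be done
None
```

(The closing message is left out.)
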